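# Turn the banding wheel to bring the blue tumbler to the pointer

### The arm

A 6-joint arm with a two-finger parallel gripper is mounted at the origin on the work surface. World frame = base frame: x ahead of the robot, y to its left, z up, the work surface at z = 0. Lengths are in m, angles in rad, forces in N, time in s.
With the tool pointing down it reaches from about 0.25 to 0.725 m from the base axis. Payload 4 kg.
Tool frame: the origin (TCP) lies on the centre line of the jaws, within the pads' length; the fingertips stand ahead of it and the grasp point (between the pads) lies 11 mm behind it (bot.tip_extent is the z of the fingertips in the tool frame, in m); z points along the fingers, y is the direction in which the jaws open and shut (so a half turn about z gives the same grasp; the last joint's range is limited). The gripper opens to 85 mm and grips with 20 to 120 N. Pads are 22 mm wide; open, the fingers measure 114 mm over their backs; the gripper's body (76 mm by 85 mm) begins 54 mm behind the grasp point. The pads swing forward as they close: fully open they stand 13 mm farther back than shut.
Start: joints at [-1.296, 0.241, 0.005, 1.335, 0, 1.571], TCP at [0.136, -0.481, 0.239] pointing down, gripper open.
Joint ranges: [-2.72, 2.72], [-1.05, 1.87], [-1.09, 1.28], [-1.99, 2.15], [-1.42, 1.44], [-3.14, 3.14]. Speed limits (rad/s): [2.79, 2.79, 3.14, 3.14, 3.14, 3.14].

### API

Orientations are given as a unit quaternion [x, y, z, w].
In Python, from workcell import bot gives the robot as it stands.
- The arm moves only by the shell command python3 -m jog 'ROWS'. ROWS is JSON, a list that holds one entry, the list of rows, each a list of 7 numbers: the shift along the world's x, y, z in m, then the turn, a rotation vector about the world's x, y, z in degrees, then the closure in counts, from 0 (fully open) to 255 (shut). In form: [[[tx, ty, tz, ax, ay, az, fingers], ...]]. A call has 1 to 10 rows; each row is the pose to reach, as a shift and turn from the pose commanded when the call began; what a row does not reach only later rows make up. A row lasts 1/12 s, in which the tool goes at most 41.7 mm and 7.16 degrees, less where a joint would pass 70% of its speed; a pose out of reach is approached as far as the arm can. A call with a gripper value outside its range is refused whole. The fingers move at their own pace and stop on an object; the grip force is fixed at half the most. Time passes only in rows, so rows that repeat a pose let the fingers close. It gives the time, the measured TCP pose, the force and the opening at its end, in the units of the state.
- bot.get_obs(): the state, without advancing time (a new reading comes with each control period).
- bot.camera(name): name is "scene" or "top" or "wrist"; returns the picture (480x640x3 uint8, blue, green, red); there is no depth.
- bot.camera_model(name): a dict with "K" (3x3 intrinsics, pixels), "T" (4x4, takes a point from camera to world coordinates). Camera axes: x right, y down, z forward; pixel columns grow to the right and rows downward; lengths in m; the calibration is good to about 2 mm. A picture is of the moment at which its call begins: read the wrist's pose just before it. camera_model takes no time and is no camera call; for the wrist camera it gives the pose at the moment of the call.
- bot.job_done(): hands the job in, once; it reports no verdict.
The state is a dict: "clock": time; "joint_pos": joint angles; "joint_vel": joint speeds; "tau": joint torques, N m; "eef_pos": TCP position; "tool_rot": TCP orientation; "ft_force": force on the tool from outside, world axes, zero at the start; "ft_torque": the same for the moment, N m; "grip_width": finger opening in m.
Only numpy, scipy, OpenCV 4.12 (cv2) and the standard library are available. Lean on these libraries where they do the work, as an engineer would, in place of code of your own. Each camera call takes 0.05 s, during which the arm holds its last target. There are 200 camera calls.

### The job

On the decorating bench, push the banding wheel round gently by its rim, where black pegs give the fingers a hold, until the blue-banded tumbler stands in front, in line with the red pointer of the stand, and leave the wheel at rest there. The pots on the wheel are unfired, so do not touch, lift or topple any of them, and leave the other ware on the bench where it is.

Things in the scene. Friction and masses are not known exactly. Their poses are not given: they have to be found in the camera images.
- stand: Fixed dark steel stand of the wheel: round foot 210 mm across, 12 mm high, with a column. Origin: on the bench top under the wheel's vertical axis. A red pointer arm (18 mm wide, arrowhead 45 mm and aimed at the wheel, 12 mm high) lies along its own -x axis, out to 235 mm from the axis, ending in a 16 mm red post 55 mm tall at 226 mm; its direction varies by up to 0.5 rad either way of straight towards the robot (-x).
- pointer (a point): The point on the red pointer's arrowhead 190 mm from the wheel's axis and 12 mm above the bench. 'In line' means that, seen from above, the tumbler's centre lies on the straight line from the wheel's axis to this point, on the pointer's side.
- wheel: Aluminium disc 300 mm across, 18 mm thick; origin on its vertical axis, at its underside, 70 mm above the bench (top at 88 mm). Six upright black pegs, 16 mm across, stand on it 138 mm from the axis, 48 mm tall (tops at 136 mm), at 30, 90, 150, 210, 270 and 330 degrees from its own x axis. Turns freely either way, takes 2 to 4 N at a peg, stops almost at once when let go. 2 kg.
- blue_tumbler: The marked pot: white tumbler with a broad blue band over its upper two thirds and blue rim, 52 mm across the mouth, 44 mm at the foot, 65 mm high, about 0.11 kg; loose on the wheel, about 70 mm from its axis. Origin at the centre of its underside.
- plain_tumbler: Off-white unfired tumbler, 52 mm across, 65 mm high, loose on the wheel about 70 mm from the axis. Origin at the centre of its underside. Do not touch.
- small_bowl: Off-white unfired little bowl, 58 mm across, 38 mm high, loose on the wheel about 70 mm from the axis. Origin at the centre of its underside. Do not touch.
- bud_vase: Off-white unfired bud vase, 52 mm across at the belly, 68 mm high, loose on the wheel about 70 mm from the axis. Origin at the centre of its underside. Do not touch.
- round_vase: Off-white round vase, 88 mm across, 125 mm high, on the bench to the left. Origin at the centre of its underside. Leave alone.
- plate_stack: Stack of white plates (one rigid piece), 136 mm across, 31 mm high, on the bench to the right. Origin at the centre of its underside. Leave alone.
- mug: Blue mug, 80 mm across, 85 mm high, on the bench at the far right. Origin at the centre of its underside. Leave alone.
- squat_pot: Off-white squat pot, 104 mm across, 62 mm high, on the bench at the far left. Origin at the centre of its underside. Leave alone.
Not all that is in view belongs to the job. What is shaped like the small_bowl but green is not meant. Leave any orange look-alike of the bud_vase alone.

How it is judged:
By the outcome, as a careful person would: the job done as asked, in the order asked, and still so for the second after the job is handed in, with the robot touching nothing.
It also fails if it takes over 58 s, if anything falls off the work surface, if the arm or the gripper's body presses on something with over 40 N, if the wrist force passes 120 N, or if a joint passes its speed limit or range.

## Working session

There is one attempt and no reset: what is moved stays moved. The work goes in short steps, Python scripts to look and compute and a shell command to move; the robot and the scene stay as the last step left them, time stands still between calls to the robot, and variables do not carry over. Pictures are saved under pics/ and viewed, about 8 in all and at most 12, crops included, and the job is handed in when it is done.

```bash
mkdir -p pics; ls; python3 - <<'E'
from workcell import bot
import cv2
o=bot.get_obs(); print({k:o[k] for k in('clock','eef_pos','tool_rot','ft_force','grip_width')},bot.tip_extent)
for n in('scene','top'):
    cv2.imwrite(f'pics/{n}0.png',bot.camera(n)); m=bot.camera_model(n); print(n,m['K'],m['T'])
E
```

```text
pics
{'clock': 0.0, 'eef_pos': array([ 0.13552253, -0.48065255,  0.23842174]), 'tool_rot': array([ 9.90573616e-01,  1.36977528e-01, -1.34219043e-04, -1.02513494e-03]), 'ft_force': array([ 0.87106455,  0.92550092, -0.21002243]), 'grip_width': 0.0850917561052736} 0.008
scene [[563.82093062   0.         330.10439512]
 [  0.         563.82093062 239.66529378]
 [  0.           0.           1.        ]] [[ 0.55458914  0.56640659 -0.60960189  1.44724367]
 [ 0.83199508 -0.39034768  0.39422439 -0.5729408 ]
 [-0.01466539 -0.72581834 -0.68773008  1.08503687]
 [ 0.          0.          0.          1.        ]]
top [[531.6808134    0.         321.2738421 ]
 [  0.         531.6808134  232.24786074]
 [  0.           0.           1.        ]] [[ 2.81592412e-02 -9.88319118e-01  1.49774422e-01  3.47446420e-01]
 [-9.99603427e-01 -2.78735956e-02  4.00646846e-03  1.99653146e-02]
 [ 2.15082297e-04 -1.49827845e-01 -9.88712077e-01  1.31221197e+00]
 [ 0.00000000e+00  0.00000000e+00  0.00000000e+00  1.00000000e+00]]
```

View pics/top0.png

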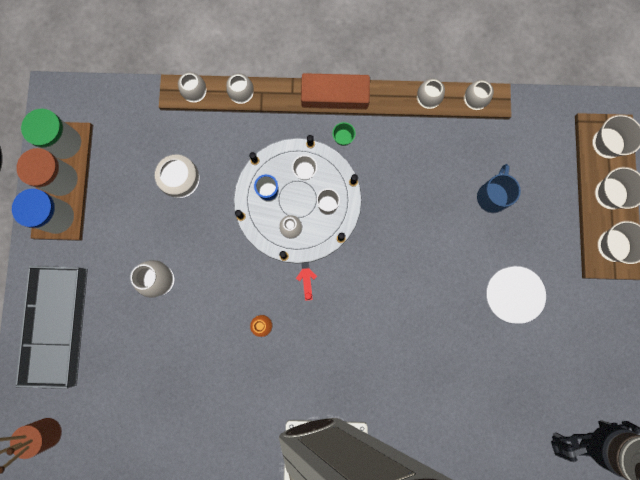

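View pics/scene0.png

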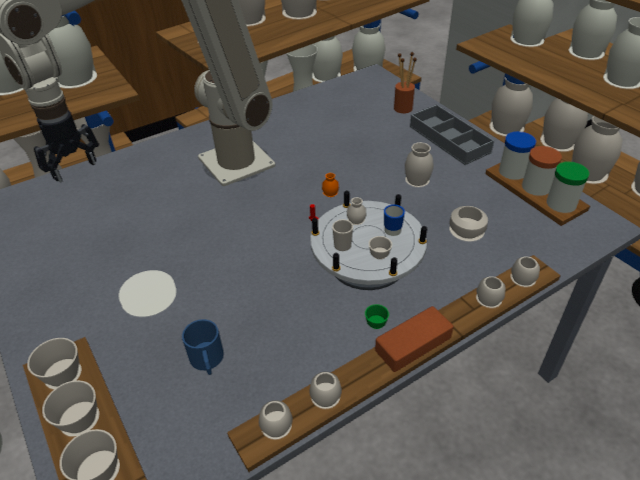

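Top view: the wheel is at about (298,200), with the red arrow running from (305,265) to the post at (308,296). Things that could be taken for the target are the white tumbler with the blue rim on the wheel (266,187), the plain tumbler (304,167), the blue mug (502,190) and the blue jar lid (33,208). I choose (266,187), and will check it in a crop while measuring.

```bash
cat > h.py <<'E'
from workcell import bot
import cv2, numpy as np
def ray(n,uv,z):
    m=bot.camera_model(n);T=m['T'];d=T[:3,:3]@np.linalg.inv(m['K'])@[*uv,1]
    return (T[:3,3]+d*(z-T[2,3])/d[2])[:2]
def cents(mask,amin=8):
    n,l,s,c=cv2.connectedComponentsWithStats(mask.astype(np.uint8))
    return [(c[i],s[i]) for i in range(1,n) if s[i][4]>=amin]
def fitc(P):
    A=np.c_[2*P,np.ones(len(P))];x=np.linalg.lstsq(A,(P**2).sum(1),rcond=None)[0]
    return x[:2],np.sqrt(x[2]+x[:2]@x[:2])
E
python3 - <<'E'
from h import *
a=cv2.imread('pics/top0.png');h=cv2.cvtColor(a,cv2.COLOR_BGR2HSV)
H,S,V=[h[...,i].astype(int) for i in range(3)]
R=np.zeros(H.shape,bool);R[125:310,215:385]=1
print('red');
for c,s in cents(R&((H<8)|(H>172))&(S>150)): print(c,s,ray('top',c,.012))
print('blue')
for c,s in cents(R&(H>100)&(H<130)&(S>140)&(V>60)): print(c,s)
print('black')
for c,s in cents(R&(V<45)): print(c,s,ray('top',c,.136))
# disc
g=(R&(V>130)).astype(np.uint8);cs,_=cv2.findContours(g,0,1);k=max(cs,key=cv2.contourArea)
P=np.array([ray('top',p[0],.088) for p in k]);c,r=fitc(P);
for _ in range(5):
    e=np.abs(np.hypot(*(P-c).T)-r)<.003;c,r=fitc(P[e])
print('disc',c,r,e.sum(),len(e))
sc=cv2.imread('pics/scene0.png')[165:295,290:450]
o=np.hstack([cv2.resize(a[125:310,225:375],(486,600),interpolation=2)[:480],np.zeros((480,4,3),np.uint8)])
cv2.imwrite('pics/c1.png',cv2.resize(a[125:310,225:385],(690,598)[::1],interpolation=cv2.INTER_CUBIC))
E
```

```text
red
[306.45756458 281.25092251] [297 269  19  31 271] [0.4225389  0.05795677]
blue
[266.72262774 189.19708029] [254 175  24  25 137]
black
[309.95348837 140.44186047] [307 135   6  11  43] [0.73814964 0.05673868]
[253.74193548 158.74193548] [250 156   7   7  31] [0.69110859 0.18378688]
[353.5483871  179.51612903] [351 175   6   9  31] [ 0.64880034 -0.04514506]
[240.08695652 215.56521739] [237 212   6   7  23] [0.55839641 0.20824535]
[340.86956522 237.04347826] [338 233   6   8  23] [ 0.51602484 -0.01934232]
[283.91666667 256.41666667] [281 254   6   5  12] [0.46898508 0.10618286]
disc [0.57559237 0.0815997 ] 0.22475592341309217 81 1302
```

View pics/c1.png

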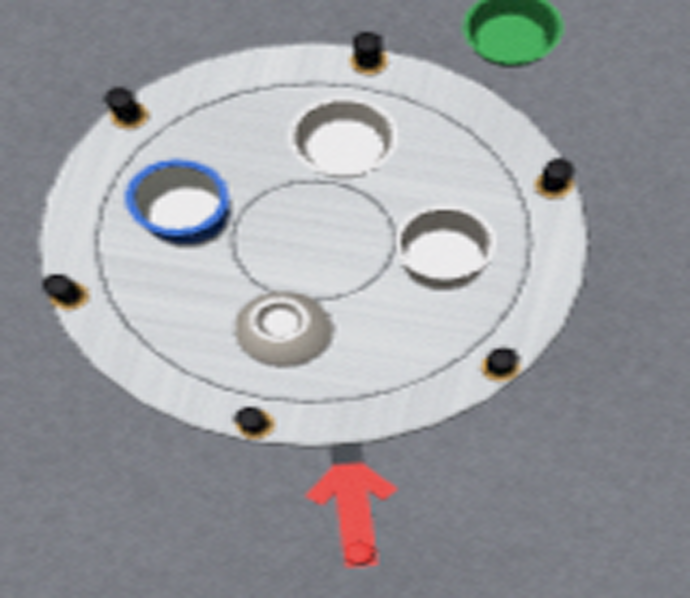

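The crop confirms it: blue rim with the blue band showing below it, at crop (178,200), which is top-image (266,187). The pegs, arrow and post are clearly visible. Next I need a tighter fit of the axis, pointer and tumbler angles.

```bash
cat >> h.py <<'E'
def axisfit(a):
    h=cv2.cvtColor(a,cv2.COLOR_BGR2HSV);V=h[...,2]
    g=np.zeros_like(V);roi=V[125:275,225:375];t,b=cv2.threshold(roi,0,255,cv2.THRESH_OTSU)
    g[125:275,225:375]=b
    cs,_=cv2.findContours(g,0,cv2.CHAIN_APPROX_NONE);k=cv2.convexHull(max(cs,key=cv2.contourArea))
    k=max(cs,key=cv2.contourArea)
    # keep points near (the far/lower edge shows the disc's side below z=.088)
    P=np.array([ray('top',p[0],.088) for p in k]);c=np.array([.6,.083]);r=.15
    for _ in range(15):
        e=np.abs(np.hypot(*(P-c).T)-r)<.005;c,r=fitc(P[e])
    return c,r,t,e.mean()
def tumbler(a,n='top'):
    h=cv2.cvtColor(a,cv2.COLOR_BGR2HSV);H,S,V=[h[...,i].astype(int) for i in range(3)]
    R=np.zeros(H.shape,bool)
    if n=='top': R[125:310,215:385]=1
    else: R[160:320,290:450]=1
    m=R&(H>100)&(H<130)&(S>140)&(V>60)
    c,s=max(cents(m),key=lambda q:q[1][4])
    yx=np.argwhere(m); return yx[:,::-1]
E
python3 - <<'E'
from h import *
a=cv2.imread('pics/top0.png')
c,r,t,f=axisfit(a);print('disc',c,r,t,f)
pt=np.array([(367,40),(120,96),(557,166),(58,285),(502,355),(252,415)])/[690/160,598/185]+[225,125]
P=np.array([ray('top',p,.136) for p in pt]);cp,rp=fitc(P);print('pegs',cp,rp,np.round(P,4).tolist())
d=P-cp;print('peg angles',np.degrees(np.arctan2(d[:,1],d[:,0])), 'offset mod 60',np.degrees(np.arctan2(d[:,1],d[:,0]))%60)
post=ray('top',np.array((360,551))/[690/160,598/185]+[225,125],.055)
tip=ray('top',np.array((350,480))/[690/160,598/185]+[225,125],.012)
for n,q in(('post',post),('head',tip)): 
    for cc in(c,cp): v=q-cc;print(n,q,np.hypot(*v),np.degrees(np.arctan2(v[1],v[0])))
# rim ellipse
u=tumbler(a);P=np.array([ray('top',p,.153) for p in u])
hull=cv2.convexHull(P.astype(np.float32))[:,0];print('blue extents',P.min(0),P.max(0))
rc=ray('top',np.array((178,199))/[690/160,598/185]+[225,125],.153)
for cc in(c,cp): v=rc-cc;print('tum',rc,np.hypot(*v),np.degrees(np.arctan2(v[1],v[0])))
# other pots
for nm,p,z in(('plain',(344,138),.153),('bowl',(445,243),.126),('vase',(280,321),.156)):
    q=ray('top',np.array(p)/[690/160,598/185]+[225,125],z);v=q-c;print(nm,q,np.hypot(*v),np.degrees(np.arctan2(v[1],v[0])))
print('orange',ray('top',(260,326),.068),'roundvase',ray('top',(151,278),.125),'green',ray('top',(344,133),.038))
E
```

```text
disc [0.61052972 0.0839471 ] 0.147423603580037 171.0 0.7617977528089888
pegs [0.61073693 0.0831116 ] 0.13716466463172275 [[0.7455, 0.0566], [0.7006, 0.1863], [0.6562, -0.0464], [0.5638, 0.2122], [0.5211, -0.0204], [0.4757, 0.1075]]
peg angles [ -11.11945951   48.95851146  -70.64821671  109.99392988 -130.89363765
  169.75433266] offset mod 60 [48.88054049 48.95851146 49.35178329 49.99392988 49.10636235 49.75433266]
post [0.38690981 0.05087854] 0.22605174925292681 -171.58815464672412
post [0.38690981 0.05087854] 0.22613613257008752 -171.80524720595517
head [0.44142143 0.05929684] 0.17089542926925572 -171.70662463198727
head [0.44142143 0.05929684] 0.17098210680653944 -171.99368771145728
blue extents [0.59434932 0.12612854] [0.64949146 0.17787388]
tum [0.62277749 0.15039903] 0.06757119521142249 79.55699476223626
tum [0.62277749 0.15039903] 0.06835621882110249 79.85473965660634
plain [0.66862442 0.06585825] 0.060845712841405865 -17.29493795451918
bowl [0.6014275  0.01111166] 0.07340198547422899 -97.12330533567979
vase [0.53834643 0.09422224] 0.07291094613404937 171.89848985584294
orange [0.31344395 0.16004485] roundvase [0.41347492 0.40129659] green [ 0.79237093 -0.02448852]
```

Two independent fits agree on the geometry:
- **Axis:** (0.6106, 0.0835).
- **Pointer:** 188.3°.
- **Tumbler:** 79.7°, so the wheel must turn about +108.6° (anticlockwise).

I'll straddle the peg at 109.5° (0.5645, 0.2136), with the jaws opening along the tangent, and carry it round with the yaw following.

```bash
r='[0.429,0.694,0.01,0,0,93.8,135]'; python3 -m jog '[[[0.429,0.694,0.01,0,0,93.8,135],[0.429,0.694,0.01,0,0,93.8,135],[0.429,0.694,0.01,0,0,93.8,135],[0.429,0.694,0.01,0,0,93.8,135],[0.429,0.694,0.01,0,0,93.8,135],[0.429,0.694,0.01,0,0,93.8,135],[0.429,0.694,0.01,0,0,93.8,135],[0.429,0.694,0.01,0,0,93.8,135],[0.429,0.694,0.01,0,0,93.8,135],[0.429,0.694,0.01,0,0,93.8,135]]]'
python3 - <<'E'
from workcell import bot
from scipy.spatial.transform import Rotation as R
import numpy as np
o=bot.get_obs();m=R.from_quat(o['tool_rot']).as_matrix();print(o['eef_pos'],np.degrees(np.arctan2(m[1,1],m[0,1])),o['joint_pos'],np.array([.5645,.2136])-o['eef_pos'][:2])
E
```

```text
clock: 0.93
eef_pos: [0.355, -0.1248, 0.2444]
tool_rot: [0.721, 0.693, -0.0, 0.0]
ft_force: [1.3, -0.6, 0.8]
grip_width: 0.0397
[ 0.35503265 -0.12484454  0.24436899] -2.2931674369380053 [-3.38079000e-01 -8.18224543e-03 -2.67720257e-01  1.31116996e+00
 -7.41787826e-05  1.27274065e+00] [0.20946735 0.33844454]
```

```bash
python3 -m jog '[[[0.2095,0.3385,0,0,0,21.8,135],[0.2095,0.3385,0,0,0,21.8,135],[0.2095,0.3385,0,0,0,21.8,135],[0.2095,0.3385,0,0,0,21.8,135],[0.2095,0.3385,0,0,0,21.8,135],[0.2095,0.3385,0,0,0,21.8,135],[0.2095,0.3385,0,0,0,21.8,135],[0.2095,0.3385,0,0,0,21.8,135],[0.2095,0.3385,0,0,0,21.8,135],[0.2095,0.3385,0,0,0,21.8,135]]]'
python3 -m jog '[[[0,0,-0.04,0,0,0,135],[0,0,-0.06,0,0,0,135],[0,0,-0.07,0,0,0,135],[0,0,-0.07,0,0,0,135]]]'
cat > st.py <<'E'
from workcell import bot
from scipy.spatial.transform import Rotation as R
import numpy as np
o=bot.get_obs();m=R.from_quat(o['tool_rot']).as_matrix();p=o['eef_pos'];v=p[:2]-[.6106,.0835]
print(o['clock'],p,'yaw',np.degrees(np.arctan2(m[1,1],m[0,1])),'r',np.hypot(*v),'ang',np.degrees(np.arctan2(v[1],v[0]))%360,'F',o['ft_force'],o['grip_width'])
E
python3 st.py; python3 - <<'E'
from h import *
m=bot.camera_model('wrist');a=bot.camera('wrist');cv2.imwrite('pics/w1.png',a)
E
```

```text
clock: 1.77
eef_pos: [0.5654, 0.2156, 0.243]
tool_rot: [0.578, 0.816, 0.0, -0.0]
ft_force: [0.2, 0.4, 0.7]
grip_width: 0.04
clock: 2.1
eef_pos: [0.562, 0.2109, 0.1707]
tool_rot: [0.579, 0.815, -0.003, -0.002]
ft_force: [-0.9, -0.2, 0.9]
grip_width: 0.0401
2.1 [0.56202301 0.21094152 0.17071055] yaw 19.17620327485257 r 0.1363857233173435 ang 110.86538496331129 F [-0.87194164 -0.1894688   0.93045263] 0.04011516003800468
```

View pics/w1.png

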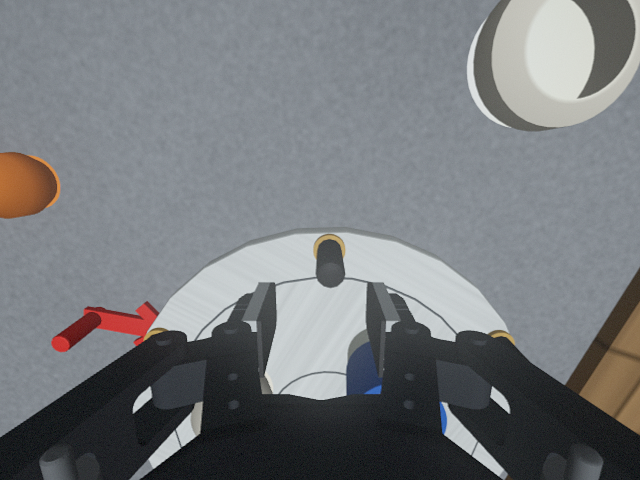

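The wrist view shows the peg (top at 331,272) laterally between the jaws, clear of the blue tumbler at (370,380). I'll check the peg's position from that pixel.

```bash
python3 st.py; python3 - <<'E'
from h import *
for n,p,z in(('top',(331,273),.136),('base',(328,246),.088)):
    q=ray('wrist',p,z);v=q-[.6106,.0835];print(n,q,np.hypot(*v),np.degrees(np.arctan2(v[1],v[0])))
for p in((61,342),): q=ray('wrist',p,.055);v=q-[.6106,.0835];print('post',q,np.hypot(*v),np.degrees(np.arctan2(v[1],v[0]))%360)
E
```

```text
2.15 [0.56322328 0.21112442 0.17306696] yaw 19.154442008468965 r 0.13613429558303983 ang 110.3659280924971 F [ 0.59074964 -0.73507455 -0.53424141] 0.03999197200528302
top [0.56644204 0.21451314] 0.13825472472126427 108.62638157185081
base [0.56543832 0.21476607] 0.1388177164181781 108.98562025101728
post [0.38692635 0.05378094] 0.22563937109774926 187.56844384870124
```

Consistent to about 2 mm. Descend and narrow the jaws.

```bash
python3 -m jog '[[[0.001,0,-0.02,0,0,0,135],[0.001,0,-0.04,0,0,0,135],[0.001,0,-0.06,0,0,0,135],[0.001,0,-0.061,0,0,0,135],[0.001,0,-0.061,0,0,0,183],[0.001,0,-0.061,0,0,0,183],[0.001,0,-0.061,0,0,0,183],[0.001,0,-0.061,0,0,0,183]]]'; python3 st.py
python3 - <<'E'
import numpy as np
c=np.array([.6106,.0835]);r=.138
for s in(109.4,129.4,149.4,169.4,189.4,209.4):
    p0=c+r*np.array([np.cos(np.radians(s)),np.sin(np.radians(s))])
    print(s,[[*np.round(c+r*np.array([np.cos(np.radians(s+k)),np.sin(np.radians(s+k))])-p0,4).tolist(),k] for k in range(2,21,2)])
E
```

```text
clock: 2.82
eef_pos: [0.5665, 0.212, 0.1155]
tool_rot: [0.58, 0.815, 0.001, 0.001]
ft_force: [0.1, 0.8, 0.3]
grip_width: 0.0242
2.8167 [0.56646361 0.21203151 0.11548684] yaw 19.156395961382824 r 0.1358983847020226 ang 108.951942261329 F [0.07905574 0.83172975 0.34318706] 0.024181350873704426
109.4 [[-0.0045, -0.0017, 2], [-0.009, -0.0035, 4], [-0.0134, -0.0055, 6], [-0.0177, -0.0076, 8], [-0.0219, -0.0099, 10], [-0.0261, -0.0124, 12], [-0.0301, -0.015, 14], [-0.0341, -0.0177, 16], [-0.038, -0.0205, 18], [-0.0418, -0.0235, 20]]
129.4 [[-0.0037, -0.0031, 2], [-0.0072, -0.0064, 4], [-0.0107, -0.0097, 6], [-0.014, -0.0132, 8], [-0.0172, -0.0168, 10], [-0.0203, -0.0205, 12], [-0.0232, -0.0244, 14], [-0.026, -0.0283, 16], [-0.0287, -0.0323, 18], [-0.0312, -0.0364, 20]]
149.4 [[-0.0024, -0.0042, 2], [-0.0046, -0.0085, 4], [-0.0067, -0.0128, 6], [-0.0086, -0.0172, 8], [-0.0104, -0.0217, 10], [-0.012, -0.0262, 12], [-0.0135, -0.0308, 14], [-0.0148, -0.0355, 16], [-0.0159, -0.0401, 18], [-0.0169, -0.0449, 20]]
169.4 [[-0.0008, -0.0047, 2], [-0.0014, -0.0095, 4], [-0.0019, -0.0143, 6], [-0.0022, -0.0191, 8], [-0.0023, -0.0239, 10], [-0.0023, -0.0288, 12], [-0.0021, -0.0336, 14], [-0.0017, -0.0384, 16], [-0.0012, -0.0432, 18], [-0.0005, -0.0479, 20]]
189.4 [[0.0009, -0.0047, 2], [0.0019, -0.0094, 4], [0.0031, -0.0141, 6], [0.0045, -0.0187, 8], [0.006, -0.0233, 10], [0.0077, -0.0278, 12], [0.0095, -0.0323, 14], [0.0115, -0.0367, 16], [0.0136, -0.041, 18], [0.0159, -0.0452, 20]]
209.4 [[0.0024, -0.0042, 2], [0.005, -0.0082, 4], [0.0077, -0.0122, 6], [0.0106, -0.0161, 8], [0.0136, -0.0198, 10], [0.0167, -0.0235, 12], [0.02, -0.0271, 14], [0.0233, -0.0305, 16], [0.0268, -0.0338, 18], [0.0304, -0.037, 20]]
```

```bash
python3 -m jog '[[[-0.0023,-0.0009,0,0,0,1,183],[-0.0045,-0.0017,0,0,0,2,183],[-0.009,-0.0035,0,0,0,4,183],[-0.0134,-0.0055,0,0,0,6,183],[-0.0177,-0.0076,0,0,0,8,183],[-0.0219,-0.0099,0,0,0,10,183],[-0.0261,-0.0124,0,0,0,12,183],[-0.0301,-0.015,0,0,0,14,183],[-0.0341,-0.0177,0,0,0,16,183],[-0.038,-0.0205,0,0,0,18,183]]]'; python3 st.py
python3 -c "
from h import *
cv2.imwrite('pics/t2.png',bot.camera('top')[125:310,215:385])"; python3 st.py
```

```text
clock: 3.65
eef_pos: [0.5284, 0.1916, 0.1145]
tool_rot: [0.444, 0.896, 0.001, 0.001]
ft_force: [2.4, 0.8, 1.1]
grip_width: 0.0242
3.65 [0.52836077 0.19163334 0.11450795] yaw 37.32571470878888 r 0.13585326669758555 ang 127.25427532593203 F [2.36728951 0.81614038 1.05871524] 0.024180597501698663
3.7 [0.52713421 0.19086756 0.11429079] yaw 37.36297819762385 r 0.13599386314796924 ang 127.8609134603181 F [-0.68433986 -0.53173939 -0.06412015] 0.02424433965103668
```

```bash
cat > arc.py <<'E'
import numpy as np,sys
c=np.array([.6106,.0835]);r=.138
f=lambda a:c+r*np.array([np.cos(np.radians(a)),np.sin(np.radians(a))])
p0=np.array([float(sys.argv[1]),float(sys.argv[2])]) if len(sys.argv)>4 else None
for s in map(float,sys.argv[1:]):
    print(s,[[*np.round(f(s+k)-f(s),4).tolist(),k] for k in range(2,21,2)])
E
python3 arc.py 127.4 147.4 167.4 187.4 207.4
```

```text
127.4 [[-0.0038, -0.003, 2], [-0.0074, -0.0061, 4], [-0.011, -0.0094, 6], [-0.0144, -0.0127, 8], [-0.0178, -0.0162, 10], [-0.021, -0.0198, 12], [-0.024, -0.0235, 14], [-0.027, -0.0274, 16], [-0.0298, -0.0313, 18], [-0.0324, -0.0353, 20]]
147.4 [[-0.0025, -0.0041, 2], [-0.0049, -0.0083, 4], [-0.0071, -0.0126, 6], [-0.0092, -0.0169, 8], [-0.0111, -0.0213, 10], [-0.0129, -0.0258, 12], [-0.0145, -0.0303, 14], [-0.016, -0.0349, 16], [-0.0173, -0.0396, 18], [-0.0184, -0.0442, 20]]
167.4 [[-0.001, -0.0047, 2], [-0.0018, -0.0095, 4], [-0.0024, -0.0142, 6], [-0.0029, -0.019, 8], [-0.0032, -0.0238, 10], [-0.0033, -0.0287, 12], [-0.0033, -0.0335, 14], [-0.0031, -0.0383, 16], [-0.0027, -0.0431, 18], [-0.0022, -0.0479, 20]]
187.4 [[0.0007, -0.0048, 2], [0.0016, -0.0095, 4], [0.0026, -0.0142, 6], [0.0038, -0.0189, 8], [0.0052, -0.0235, 10], [0.0067, -0.0281, 12], [0.0084, -0.0326, 14], [0.0102, -0.037, 16], [0.0122, -0.0414, 18], [0.0143, -0.0457, 20]]
207.4 [[0.0023, -0.0042, 2], [0.0047, -0.0084, 4], [0.0073, -0.0125, 6], [0.01, -0.0164, 8], [0.0129, -0.0203, 10], [0.0159, -0.0241, 12], [0.019, -0.0278, 14], [0.0223, -0.0313, 16], [0.0256, -0.0348, 18], [0.0291, -0.0381, 20]]
```

View pics/t2.png

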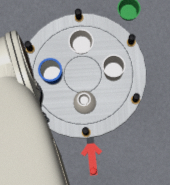

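The crop shows the wheel has turned: the near peg has moved to (86,131), close to the arrow, and the tumbler to (50,70). The pots are undisturbed, so I continue along the arc.

```bash
python3 -m jog '[[[-0.0038,-0.003,0,0,0,2,183],[-0.0074,-0.0061,0,0,0,4,183],[-0.011,-0.0094,0,0,0,6,183],[-0.0144,-0.0127,0,0,0,8,183],[-0.0178,-0.0162,0,0,0,10,183],[-0.021,-0.0198,0,0,0,12,183],[-0.024,-0.0235,0,0,0,14,183],[-0.027,-0.0274,0,0,0,16,183],[-0.0298,-0.0313,0,0,0,18,183],[-0.0324,-0.0353,0,0,0,20,183]]]' | sed -n 4p; python3 st.py
python3 -m jog '[[[-0.0025,-0.0041,0,0,0,2,183],[-0.0049,-0.0083,0,0,0,4,183],[-0.0071,-0.0126,0,0,0,6,183],[-0.0092,-0.0169,0,0,0,8,183],[-0.0111,-0.0213,0,0,0,10,183],[-0.0129,-0.0258,0,0,0,12,183],[-0.0145,-0.0303,0,0,0,14,183],[-0.016,-0.0349,0,0,0,16,183],[-0.0173,-0.0396,0,0,0,18,183],[-0.0184,-0.0442,0,0,0,20,183]]]'| sed -n 4p; python3 st.py
```

```text
ft_force: [2.2, 1.7, 0.3]
4.5333 [0.49570066 0.15639857 0.11414746] yaw 57.27906121760431 r 0.13607373493081062 ang 147.60667258262794 F [2.1548194  1.73237531 0.33751348] 0.02429673490388498
ft_force: [2.5, 2.5, 0.1]
5.3667 [0.4774583  0.11223306 0.11417111] yaw 77.28632386503382 r 0.13620683042057613 ang 167.82187306782643 F [2.49098379 2.49371978 0.10031999] 0.0239591828644719
```

```bash
python3 -m jog '[[[-0.001,-0.0047,0,0,0,2,183],[-0.0018,-0.0095,0,0,0,4,183],[-0.0024,-0.0142,0,0,0,6,183],[-0.0029,-0.019,0,0,0,8,183],[-0.0032,-0.0238,0,0,0,10,183],[-0.0033,-0.0287,0,0,0,12,183],[-0.0033,-0.0335,0,0,0,14,183],[-0.0031,-0.0383,0,0,0,16,183],[-0.0027,-0.0431,0,0,0,18,183],[-0.0022,-0.0479,0,0,0,20,183]]]' | sed -n 4p; python3 st.py
python3 -m jog '[[[0.0007,-0.0048,0,0,0,2,183],[0.0016,-0.0095,0,0,0,4,183],[0.0026,-0.0142,0,0,0,6,183],[0.0038,-0.0189,0,0,0,8,183],[0.0052,-0.0235,0,0,0,10,183],[0.0067,-0.0281,0,0,0,12,183],[0.0084,-0.0326,0,0,0,14,183],[0.0102,-0.037,0,0,0,16,183],[0.0112,-0.0392,0,0,0,17,183],[0.0112,-0.0392,0,0,0,17,183]]]'| sed -n 4p; python3 st.py
python3 -c "
from h import *
a=bot.camera('top');cv2.imwrite('pics/t3f.png',a);cv2.imwrite('pics/t3.png',cv2.resize(a[125:310,225:385],(690,598),interpolation=2))"
```

```text
ft_force: [2.0, 2.1, 0.8]
6.2 [0.47505318 0.06448734 0.11408667] yaw 97.29488774519542 r 0.13687374642312228 ang 187.98457680620513 F [1.95834948 2.1044709  0.81351934] 0.02403144207284273
ft_force: [-0.7, -0.3, 0.2]
7.0333 [0.4855178  0.02423159 0.11355872] yaw 114.14196175242628 r 0.13841351912247662 ang 205.3532634422619 F [-0.68387238 -0.28295196  0.16365454] 0.024215815212436567
```

View pics/t3.png

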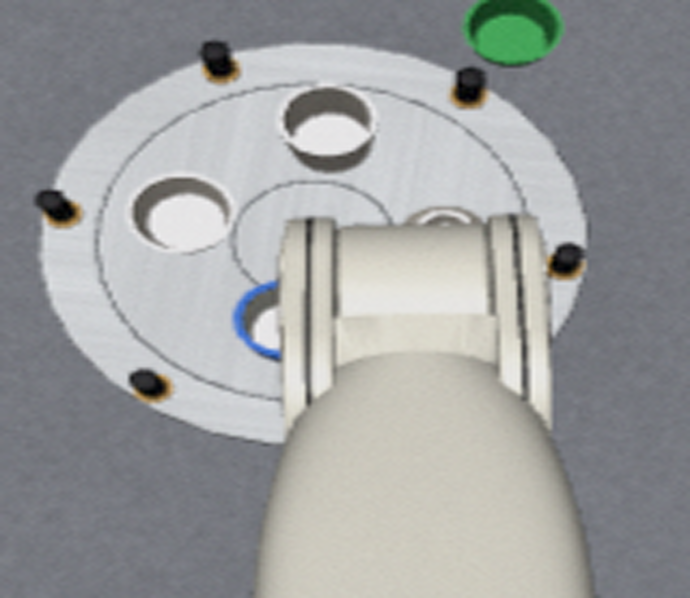

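The wheel still has a bit to go. The tumbler's blue rim is at (270,320), partly hidden, and five pegs are visible. I'll work out the remaining angle from the pegs.

```bash
cat > pg.py <<'E'
from h import *
import sys,json
pt=np.array(json.loads(sys.argv[1]))/[690/160,598/185]+[225,125]
P=np.array([ray('top',p,.136) for p in pt])
d=P-[.6107,.0833];a=np.degrees(np.arctan2(d[:,1],d[:,0]))%360;print(a,a%60,np.mean(a%60),np.hypot(*d.T))
E
python3 pg.py '[[216,50],[470,79],[568,254],[54,201],[146,377]]'; python3 arc.py 205
```

```text
[ 23.15505084 322.59444336 262.72940137  84.52999111 143.99216692] [23.15505084 22.59444336 22.72940137 24.52999111 23.99216692] 23.400210720977167 [0.13608792 0.13545476 0.13774558 0.13470647 0.13619151]
205.0 [[0.0021, -0.0043, 2], [0.0044, -0.0086, 4], [0.0068, -0.0128, 6], [0.0093, -0.0168, 8], [0.012, -0.0208, 10], [0.0149, -0.0247, 12], [0.0178, -0.0285, 14], [0.0209, -0.0322, 16], [0.0241, -0.0358, 18], [0.0275, -0.0393, 20]]
```

About 14° remain. I'll push 13.5°, then retreat and measure without the arm in the way.

```bash
python3 -m jog '[[[0.0021,-0.0043,0,0,0,2,183],[0.0044,-0.0086,0,0,0,4,183],[0.0068,-0.0128,0,0,0,6,183],[0.0093,-0.0168,0,0,0,8,183],[0.012,-0.0208,0,0,0,10,183],[0.0149,-0.0247,0,0,0,12,183],[0.0164,-0.0266,0,0,0,13,183],[0.0171,-0.0276,0,0,0,13.5,183],[0.0171,-0.0276,0,0,0,13.5,183],[0.0171,-0.0276,0,0,0,13.5,183]]]'| sed -n 4p; python3 st.py
python3 -m jog '[[[-0.001,0.0014,0,0,0,0,175],[-0.001,0.0014,0,0,0,0,165],[-0.001,0.0014,0.02,0,0,0,165],[-0.001,0.0014,0.05,0,0,0,165],[-0.001,0.0014,0.08,0,0,0,165],[-0.001,-0.03,0.09,0,0,0,165],[0,-0.07,0.09,0,0,0,165],[0,-0.11,0.09,0,0,0,165],[0,-0.15,0.09,0,0,0,165],[0,-0.19,0.09,0,0,0,165]]]'
python3 -m jog '[[[0,-0.04,0,0,0,0,165],[0,-0.08,0,0,0,0,165],[0,-0.1,0,0,0,0,165],[0,-0.1,0,0,0,0,165]]]'
python3 -c "
from h import *
a=bot.camera('top');cv2.imwrite('pics/t4f.png',a);cv2.imwrite('pics/t4.png',cv2.resize(a[125:310,225:385],(690,598),interpolation=2))"
```

```text
ft_force: [-0.4, 1.1, -0.8]
7.9167 [ 0.50224792 -0.00313609  0.11323062] yaw 127.62501504341672 r 0.13872990211416683 ang 218.6451082112058 F [-0.39714022  1.08442517 -0.79009819] 0.02395041892777126
clock: 8.75
eef_pos: [0.5025, -0.1947, 0.2038]
tool_rot: [-0.323, 0.946, -0.0, 0.0]
ft_force: [1.0, 0.2, -0.9]
grip_width: 0.0301
clock: 9.08
eef_pos: [0.5021, -0.2978, 0.2029]
tool_rot: [-0.32, 0.947, -0.001, -0.0]
ft_force: [0.8, 0.5, -0.2]
grip_width: 0.0304
```

View pics/t4.png

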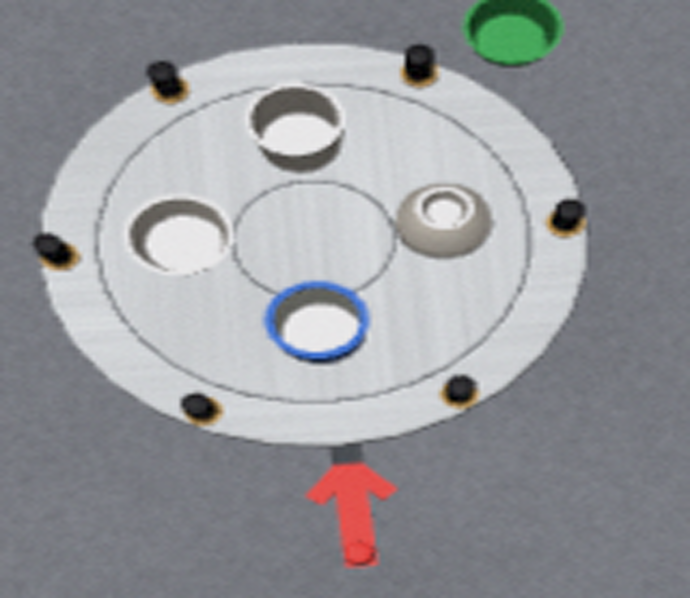

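All pots are standing and the tumbler (rim centre about 317,320) is nearly in line. Next is the residual angle from several cues: rim ellipse, pegs and the scene view.

```bash
python3 pg.py '[[163,70],[419,53],[568,209],[48,243],[200,402],[460,383]]'; python3 - <<'E'
from h import *
c=np.array([.6107,.0835])
def rep(n,q): v=q-c;print(n,q,np.hypot(*v),np.degrees(np.arctan2(v[1],v[0]))%360)
for f in('top0','t4f'):
    a=cv2.imread(f'pics/{f}.png');u=tumbler(a)
    hull=cv2.convexHull(u.astype(np.int32))
    # rim: fit ellipse on rays at rim height, upper part of hull in the image + full hull
    e=cv2.fitEllipse(hull);k=[p for p in u];
    rep(f+' rim',ray('top',e[0],.153)); rep(f+' at .150',ray('top',e[0],.150));print(e)
    h=cv2.cvtColor(a,cv2.COLOR_BGR2HSV);m=((h[...,0]<8)|(h[...,0]>172))&(h[...,1]>150);m[:250]=0;m[310:]=0;m[:,:285]=0;m[:,330:]=0
    yx=np.argwhere(m);P=np.array([ray('top',p[::-1],.012) for p in yx if p[0]<286]);rep(f+' head',P.mean(0))
    print(np.degrees(np.arctan2(*(np.linalg.svd(P-P.mean(0))[2][0])[::-1]))%180+180)
a=bot.camera('scene');cv2.imwrite('pics/s2f.png',a);cv2.imwrite('pics/s2.png',cv2.resize(a[165:295,290:450],(800,650))[:600])
h=cv2.cvtColor(a,cv2.COLOR_BGR2HSV)
E
```

```text
[ 36.49238227 336.54322742 276.17458147  97.25680034 157.92367369
 216.91302236] [36.49238227 36.54322742 36.17458147 37.25680034 37.92367369 36.91302236] 36.88394792583393 [0.13633344 0.13731268 0.13684743 0.13677325 0.13676706 0.13728396]
top0 rim [0.62232963 0.15099057] 0.06848522133720839 80.22309311178438
top0 at .150 [0.62304102 0.15132966] 0.06894319077109347 79.68832057811672
((266.0020446777344, 186.75180053710938), (22.81917953491211, 25.471118927001953), 154.54742431640625)
top0 head [0.43509349 0.05958766] 0.17722710187825513 187.75427360964665
195.56894919676282
t4f rim [0.53998337 0.07640246] 0.07107191265655939 185.731347035956
t4f at .150 [0.54048165 0.07654852] 0.0705616034459712 185.6537468972695
((298.0906982421875, 224.02337646484375), (22.743940353393555, 24.036527633666992), 169.3557586669922)
t4f head [0.43513346 0.05954951] 0.1771926489982693 187.76824212182206
197.1986559457902
```

View pics/s2.png

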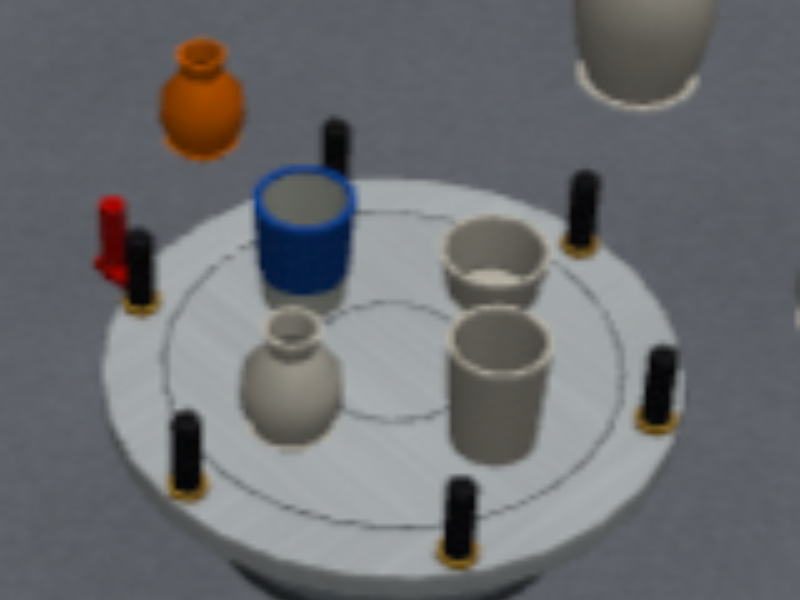

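The scene view shows all four pots upright. The cues disagree by about 2° (rim 185.7°, peg-turn 187.5°, pointer 187.8–188.3°). I'll check with the scene geometry and get the wrist camera's pose for a close overhead view.

```bash
python3 - <<'E'
from h import *
pk=lambda x,y:np.array((x,y))/5+[290,165]
P=np.array([ray('scene',pk(*p),.136) for p in((336,124),(140,236),(585,177),(662,352),(460,484),(186,417))])
cp,rp=fitc(P);print('scene axis',cp,rp)
def rep(n,q,c): v=q-c;print(n,q,np.hypot(*v),np.degrees(np.arctan2(v[1],v[0]))%360)
d=P-cp;print(np.degrees(np.arctan2(d[:,1],d[:,0]))%60)
rep('rim',ray('scene',pk(305,197),.153),cp);rep('post',ray('scene',pk(113,202),.055),cp)
o=bot.get_obs();T=bot.camera_model('wrist')['T'];print(o['eef_pos'],o['tool_rot'],o['joint_pos']);print(T, bot.camera_model('wrist')['K'][0,0])
E
python3 st.py
```

```text
scene axis [0.61173071 0.0849644 ] 0.137468246010661
[36.67976303 37.05119847 36.64188827 36.41852347 36.25839567 36.58405627]
rim [0.54188357 0.07870313] 0.07012721022195363 185.12244454735293
post [0.38825502 0.05504015] 0.22547027460722943 187.62675571957308
[ 0.50216973 -0.29374377  0.20299925] [-3.21812508e-01  9.46803350e-01  3.32705788e-04 -1.22639493e-04] [-5.29406301e-01  4.20369609e-01  1.64934417e-01  1.31602471e+00
  2.50215507e-04 -1.18469285e+00]
[[-0.60865823  0.76470755  0.21155973  0.44728366]
 [ 0.79343157  0.58621029  0.16377985 -0.33502527]
 [ 0.0012252   0.26754412 -0.96354483  0.33764323]
 [ 0.          0.          0.          1.        ]] 345.0155965487331
9.1833 [ 0.50216973 -0.29374377  0.20299925] yaw 127.54514839307456 r 0.39251749898104393 ang 253.96388784248 F [-0.95056021  0.42986362 -0.49084878] 0.030269481019464167
```

Both cameras put the tumbler about 2.3° short of the pointer. I'll take a close overhead wrist view to settle it.

```bash
python3 -m jog '[[[0,0,0.04,0,0,-5,100],[0,0.02,0.08,0,0,-10,100],[0.01,0.05,0.127,0,0,-15,100],[0.01,0.09,0.127,0,0,-20,100],[0.02,0.13,0.127,0,0,-25,100],[0.03,0.17,0.127,0,0,-30,100],[0.038,0.21,0.127,0,0,-30,100],[0.038,0.25,0.127,0,0,-30,100],[0.038,0.29,0.127,0,0,-30,100],[0.038,0.33,0.127,0,0,-30,100]]]' >/dev/null
python3 -m jog '[[[0,0.03,0,0,0,0,100],[0,0.044,0,0,0,0,100],[0,0.044,0,0,0,0,100],[0,0.044,0,0,0,0,100],[0,0.044,0,0,0,0,100]]]'
python3 -c "
from h import *
import pickle
m=bot.camera_model('wrist');cv2.imwrite('pics/w2.png',bot.camera('wrist'));pickle.dump(m,open('w2.pkl','wb'))"
```

```text
clock: 10.43
eef_pos: [0.54, 0.0787, 0.3305]
tool_rot: [-0.067, 0.998, -0.0, -0.0]
ft_force: [0.3, -0.6, -0.1]
grip_width: 0.0516
```

View pics/w2.png

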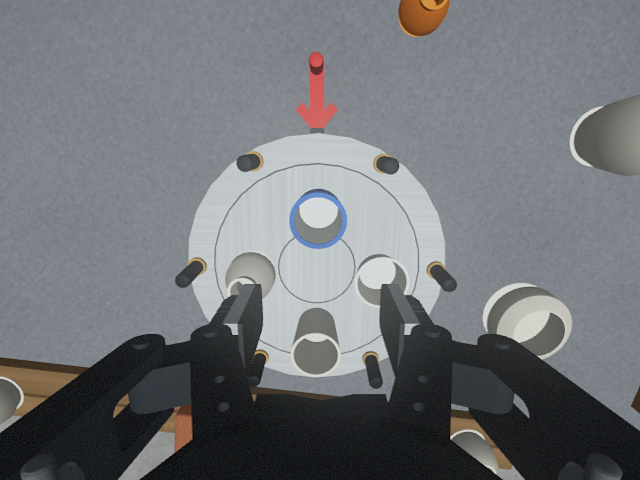

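This is a very clear view: the arrow tip is at (317,128), the rim centre at (318,220) and the centre of the engraved inner ring at (317,267). Now the calculation.

```bash
python3 - <<'E'
import pickle
import h; from h import *
m=pickle.load(open('w2.pkl','rb'))
class B: camera_model=staticmethod(lambda n:m)
h.bot=B
a=cv2.imread('pics/w2.png');hs=cv2.cvtColor(a,cv2.COLOR_BGR2HSV);H,S,V=[hs[...,i].astype(int) for i in range(3)]
# disc outer edge: upper/side boundary by radial scan from centre
g=(V>125)&(S<40)
pts=[]
for t in np.radians(np.arange(180,361,1)):
    for r in np.arange(150,100,-.5):
        x,y=317+r*np.cos(t),256+r*np.sin(t)
        if g[int(round(y)),int(round(x))]: pts.append((x,y));break
P=np.array([ray('w',p,.088) for p in pts]);c,r=fitc(P)
for _ in range(10):
    e=np.abs(np.hypot(*(P-c).T)-r)<.0015;c,r=fitc(P[e])
print('disc',c,r,e.sum())
base=np.array([ray('w',p,.089) for p in((256,159),(380,160),(198,266),(436,266),(262,357),(370,355))])
cb,rb=fitc(base);print('peg feet',cb,rb)
m_=(H>100)&(H<130)&(S>90)&(V>100);m_[:185]=0;m_[255:]=0;m_[:,:280]=0;m_[:,355:]=0
n,l,s,ce=cv2.connectedComponentsWithStats(m_.astype(np.uint8));k=1+np.argmax(s[1:,4]);print(s[k])
hull=cv2.convexHull(np.argwhere(l==k)[:,::-1].astype(np.int32));el=cv2.fitEllipse(hull);print(el)
q=ray('w',el[0],.153)
red=((H<8)|(H>172))&(S>110);red[:75]=0;red[135:]=0
R=np.array([ray('w',p[::-1],.012) for p in np.argwhere(red)]);
d=R-R.mean(0);post=ray('w',(316,59),.055)
for cc in(c,cb):
  for nm,v in(('tum',q-cc),('red',R.mean(0)-cc),('post',post-cc)): print(nm,np.hypot(*v),np.degrees(np.arctan2(v[1],v[0]))%360)
E
```

```text
disc [0.60533818 0.08349569] 0.1706948398646965 161
peg feet [0.60747475 0.08286544] 0.13721384456759408
[290 192  57  57 768]
((317.7089538574219, 219.85079956054688), (56.711204528808594, 56.87652587890625), 125.13255310058594)
tum 0.06643022803430373 186.5666963622383
red 0.18083919381209282 188.13818392628866
post 0.22220780499476506 187.95886419067625
tum 0.06848623722476126 185.8384524411033
red 0.18286737473360612 187.8479369227769
post 0.22423841621476542 187.72378807009957
```

The disc fit failed (r = 0.171), so I discard it. The peg-feet fit gives the tumbler at 185.8° and the pointer at 187.8°, so three views agree on a shortfall of 2.0–2.5°. I'll straddle the same peg again (now at 216.8°) and nudge it +2.1°.

```bash
python3 -m jog '[[[-0.02,-0.035,-0.02,0,0,7,135],[-0.04,-0.07,-0.05,0,0,14,135],[-0.04,-0.078,-0.08,0,0,21,135],[-0.04,-0.078,-0.1,0,0,28,135],[-0.04,-0.078,-0.13,0,0,29,135],[-0.04,-0.078,-0.15,0,0,29,135],[-0.04,-0.078,-0.16,0,0,29,135],[-0.04,-0.078,-0.16,0,0,29,135],[-0.04,-0.078,-0.16,0,0,29,135],[-0.04,-0.078,-0.16,0,0,29,135]]]'>/dev/null; python3 st.py
```

```text
11.3167 [ 5.01723164e-01 -2.94732055e-05  1.71979381e-01] yaw 126.63314601259809 r 0.1372273237576287 ang 217.49514339731806 F [ 0.70870203  0.40385607 -0.29923296] 0.04025446353575875
```

```bash
python3 -m jog '[[[0,0,-0.03,0,0,0,135],[0,0,-0.055,0,0,0,135],[0,0,-0.058,0,0,0,135],[0,0,-0.058,0,0,0,183],[0,0,-0.058,0,0,0,183],[0,0,-0.058,0,0,0,183],[0,0,-0.058,0,0,0,183]]]' | sed -n 2,4p
python3 st.py
python3 -m jog '[[[0.001,-0.0013,0,0,0,0.7,183],[0.002,-0.0026,0,0,0,1.4,183],[0.003,-0.0039,0,0,0,2.1,183],[0.004,-0.0052,0,0,0,2.8,183],[0.005,-0.0063,0,0,0,3.4,183],[0.0054,-0.0069,0,0,0,3.7,183],[0.0054,-0.0069,0,0,0,3.7,183],[0.0054,-0.0069,0,0,0,3.7,183]]]' | sed -n 4p; python3 st.py
python3 -m jog '[[[0.0044,-0.0056,0,0,0,3.7,175],[0.0044,-0.0056,0,0,0,3.7,165],[0.0044,-0.0056,0.03,0,0,3.7,135],[0.0044,-0.0056,0.07,0,0,3.7,135],[0.005,-0.005,0.1,0,0,0,135],[0.01,0.01,0.13,0,0,-7,100],[0.02,0.04,0.16,0,0,-14,100],[0.04,0.07,0.19,0,0,-21,100],[0.04,0.078,0.218,0,0,-28,100],[0.04,0.078,0.218,0,0,-29,100]]]'>/dev/null
python3 -m jog '[[[0,0,0,0,0,0,100],[0,0,0,0,0,0,100],[0,0,0,0,0,0,100]]]'
python3 -c "
from h import *
import pickle
m=bot.camera_model('wrist');cv2.imwrite('pics/w3.png',bot.camera('wrist'));pickle.dump(m,open('w3.pkl','wb'))"
```

```text
eef_pos: [0.502, 0.0003, 0.1143]
tool_rot: [-0.315, 0.949, -0.001, 0.002]
ft_force: [-0.1, 0.7, -0.1]
11.9 [5.02008857e-01 3.01907326e-04 1.14291230e-01] yaw 126.6708966523332 r 0.1367989726018067 ang 217.45785942953486 F [-0.13334675  0.74337346 -0.07631929] 0.023959926248988406
ft_force: [-0.3, -0.2, 0.8]
12.5667 [ 0.50599589 -0.00693317  0.11228388] yaw 130.35273222759608 r 0.1382757384749883 ang 220.84432901137984 F [-0.32421578 -0.18786667  0.81273749] 0.02398362212091998
clock: 13.65
eef_pos: [0.5452, 0.0707, 0.3289]
tool_rot: [-0.099, 0.995, -0.0, -0.001]
ft_force: [-0.5, 0.4, 0.7]
grip_width: 0.0522
```

View pics/w3.png

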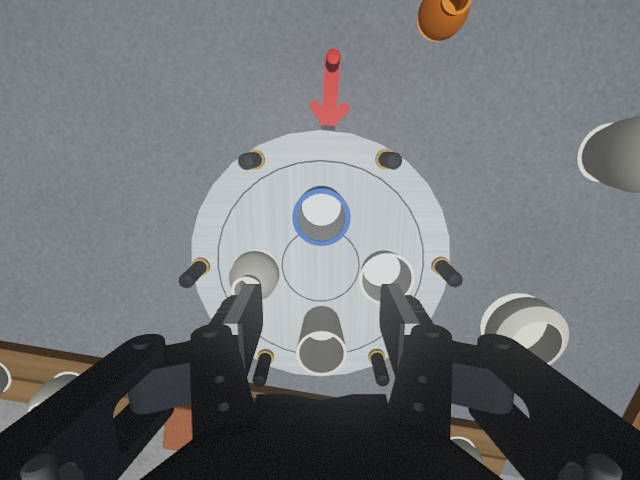

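All pots are standing; the rim centre is at (321,216), the arrowhead at (329,117) and the pegs are symmetric about the tumbler. I'll measure again.

```bash
python3 - <<'E'
import pickle
import h; from h import *
W=dict(w2=[[(256,159),(380,160),(198,266),(436,266),(262,357),(370,355)],(316,59),(317,267.5)],w3=[[(259,158),(384,158),(202,266),(440,266),(266,355),(375,353)],(333,56),(320,266)])
for n,(feet,pp,ring) in W.items():
    m=pickle.load(open(n+'.pkl','rb'))
    class B: camera_model=staticmethod(lambda n:m)
    h.bot=B
    a=cv2.imread(f'pics/{n}.png');hs=cv2.cvtColor(a,cv2.COLOR_BGR2HSV);H,S,V=[hs[...,i].astype(int) for i in range(3)]
    b=np.array([ray('w',p,.089) for p in feet]);cb,rb=fitc(b);d=b-cb;print(n,'feet',cb,rb,(np.degrees(np.arctan2(d[:,1],d[:,0]))%60).round(1))
    m_=(H>100)&(H<130)&(S>90)&(V>100);m_[:180]=0;m_[255:]=0;m_[:,:280]=0;m_[:,360:]=0
    N,l,s,_=cv2.connectedComponentsWithStats(m_.astype(np.uint8));k=1+np.argmax(s[1:,4])
    el=cv2.fitEllipse(cv2.convexHull(np.argwhere(l==k)[:,::-1].astype(np.int32)))
    q=ray('w',el[0],.153);red=((H<8)|(H>172))&(S>110);red[:75]=0;red[135:]=0;red[:,380:]=0
    R=np.array([ray('w',p[::-1],.012) for p in np.argwhere(red)]).mean(0)
    for cn,cc in(('feet',cb),('ring',ray('w',ring,.088))):
        print(cn,cc,[(nm,np.hypot(*v).round(4),(np.degrees(np.arctan2(v[1],v[0]))%360).round(2)) for nm,v in(('tum',q-cc),('red',R-cc),('post',ray('w',pp,.055)-cc))])
# top view, same pipeline as before
import importlib; from workcell import bot as rb_; h.bot=rb_
a=rb_.camera('scene');cv2.imwrite('pics/s3f.png',a)
E
```

```text
w2 feet [0.60747475 0.08286544] 0.13721384456759408 [35.6 38.1 37.7 37.7 38.1 37.1]
feet [0.60747475 0.08286544] [('tum', np.float64(0.0685), np.float64(185.84)), ('red', np.float64(0.1829), np.float64(187.85)), ('post', np.float64(0.2242), np.float64(187.72))]
ring [0.60959922 0.08377546] [('tum', np.float64(0.0707), np.float64(186.4)), ('red', np.float64(0.1851), np.float64(188.04)), ('post', np.float64(0.2265), np.float64(187.88))]
w3 feet [0.60769006 0.08322265] 0.1362605370730275 [40.  41.8 42.3 40.3 41.7 41.3]
feet [0.60769006 0.08322265] [('tum', np.float64(0.0687), np.float64(190.97)), ('red', np.float64(0.1819), np.float64(187.94)), ('post', np.float64(0.2244), np.float64(187.89))]
ring [0.61045733 0.08306318] [('tum', np.float64(0.0714), np.float64(190.42)), ('red', np.float64(0.1846), np.float64(187.78)), ('post', np.float64(0.2271), np.float64(187.75))]
```

Overshoot: the tumbler is at about 190.7° against the pointer at 187.85°, roughly 2.8° too far. I'll straddle again and nudge back the other way.

```bash
python3 -m jog '[[[-0.02,-0.035,-0.02,0,0,7,135],[-0.039,-0.07,-0.05,0,0,14,135],[-0.039,-0.0775,-0.08,0,0,21,135],[-0.039,-0.0775,-0.1,0,0,28,135],[-0.039,-0.0775,-0.13,0,0,29,135],[-0.039,-0.0775,-0.15,0,0,29,135],[-0.039,-0.0775,-0.16,0,0,29,135],[-0.039,-0.0775,-0.16,0,0,29,135],[-0.039,-0.0775,-0.16,0,0,29,135],[-0.039,-0.0775,-0.16,0,0,29,135]]]'>/dev/null; python3 st.py; python3 - <<'E'
from h import *
cv2.imwrite('pics/w4.png',bot.camera('wrist'))
a=bot.camera('wrist');V=cv2.cvtColor(a,cv2.COLOR_BGR2GRAY)
q=np.array([.6106+.138*np.cos(np.radians(220.5)),.0835+.138*np.sin(np.radians(220.5)),.136,1])
m=bot.camera_model('wrist');p=np.linalg.inv(m['T'])@q;p=m['K']@p[:3];p=p[:2]/p[2];print('expected peg top px',p)
x,y=map(int,p);R=np.zeros(V.shape,bool);R[y-40:y+12,x-45:x+45]=1
for c,s in cents(R&(V<75),30):
    print(c,s)
E
```

```text
14.5833 [ 0.50790891 -0.00620693  0.17172434] yaw 130.36194912189885 r 0.13635539480336287 ang 221.1391948466033 F [ 0.67649152  0.68123397 -0.08988086] 0.040215856943795085
expected peg top px [322.31520116 274.4115962 ]
[319.64417178 244.17791411] [308 238  23  15 163]
```

View pics/w4.png

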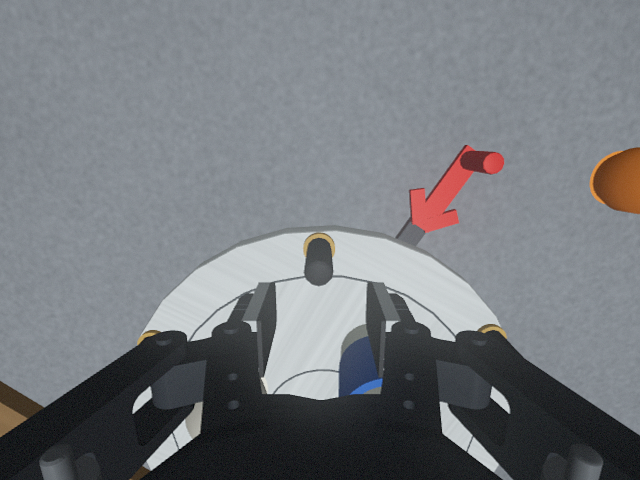

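The peg (top at 319,273) sits centred between the jaws (about 320). With 4 mm of play plus 6.5 mm of travel, I'll push back about 10.5 mm.

```bash
python3 -m jog '[[[0,0,-0.03,0,0,0,135],[0,0,-0.055,0,0,0,135],[0,0,-0.058,0,0,0,135],[0,0,-0.058,0,0,0,183],[0,0,-0.058,0,0,0,183],[0,0,-0.058,0,0,0,183],[0,0,-0.058,0,0,0,183]]]' | sed -n 4,5p
python3 st.py
python3 -m jog '[[[-0.0013,0.0016,0,0,0,-0.9,183],[-0.0026,0.0032,0,0,0,-1.8,183],[-0.0036,0.0044,0,0,0,-2.5,183],[-0.0046,0.0056,0,0,0,-3.1,183],[-0.0056,0.0068,0,0,0,-3.8,183],[-0.0062,0.0076,0,0,0,-4.2,183],[-0.0066,0.0081,0,0,0,-4.4,183],[-0.0066,0.0081,0,0,0,-4.4,183],[-0.0066,0.0081,0,0,0,-4.4,183]]]' | sed -n 4p; python3 st.py
python3 -m jog '[[[-0,0,0,0,0,0,183],[0.0012,-0.0015,0,0,0,0,183],[0.0024,-0.003,0,0,0,0,170],[0.0024,-0.003,0,0,0,0,150],[0.0024,-0.003,0,0,0,0,135],[0.0024,-0.003,0.03,0,0,0,135],[0.0024,-0.003,0.07,0,0,0,135],[0.0024,-0.003,0.1,0,0,0,135],[0.01,0.02,0.13,0,0,-7,100],[0.02,0.05,0.16,0,0,-14,100]]]'>/dev/null
python3 -m jog '[[[0.015,0.015,0.03,0,0,-7,100],[0.02,0.02,0.057,0,0,-14,100],[0.02,0.02,0.057,0,0,-14,100],[0.02,0.02,0.057,0,0,-14,100],[0.02,0.02,0.057,0,0,-14,100]]]'
python3 - <<'E'
import pickle
import h; from h import *
def go(n,m,a):
    class B: camera_model=staticmethod(lambda n:m)
    h.bot=B
    hs=cv2.cvtColor(a,cv2.COLOR_BGR2HSV);H,S,V=[hs[...,i].astype(int) for i in range(3)]
    m_=(H>100)&(H<130)&(S>90)&(V>100);m_[:150]=0;m_[260:]=0;m_[:,:260]=0;m_[:,380:]=0
    N,l,s,_=cv2.connectedComponentsWithStats(m_.astype(np.uint8));k=1+np.argmax(s[1:,4])
    el=cv2.fitEllipse(cv2.convexHull(np.argwhere(l==k)[:,::-1].astype(np.int32)))
    q=ray('w',el[0],.153);red=((H<8)|(H>172))&(S>110);red[150:]=0;red[:,400:]=0;red[:,:250]=0
    ys=np.argwhere(red)[:,0].min();red[:ys+25]=0
    R=np.array([ray('w',p[::-1],.012) for p in np.argwhere(red)]).mean(0)
    for cc in((.6076,.0831),(.6100,.0834)):
        print(n,el[0],cc,[(nm,np.hypot(*v).round(4),(np.degrees(np.arctan2(v[1],v[0]))%360).round(2)) for nm,v in(('tum',q-cc),('red',R-cc))])
from workcell import bot as rb
for n in('w2','w3'): go(n,pickle.load(open(n+'.pkl','rb')),cv2.imread(f'pics/{n}.png'))
m=rb.camera_model('wrist');a=rb.camera('wrist');cv2.imwrite('pics/w5.png',a);pickle.dump(m,open('w5.pkl','wb'));go('w5',m,a)
E
```

```text
ft_force: [0.8, 0.6, -0.7]
grip_width: 0.024
15.2667 [ 0.5083598  -0.0061299   0.11419913] yaw 130.36880317257376 r 0.13596535745509408 ang 221.23975016007373 F [ 0.75629771  0.56610971 -0.68344137] 0.02396431209095143
ft_force: [0.7, -0.6, 1.0]
16.0167 [0.50001812 0.00206312 0.11219738] yaw 125.97456098163751 r 0.13733286862738006 ang 216.36940361816326 F [ 0.66928848 -0.6058281   1.01327309] 0.024247701779991113
clock: 17.27
eef_pos: [0.5394, 0.0705, 0.3271]
tool_rot: [-0.07, 0.998, -0.0, -0.001]
ft_force: [0.4, -1.0, -0.1]
grip_width: 0.0517
w2 (317.7089538574219, 219.85079956054688) (0.6076, 0.0831) [('tum', np.float64(0.0686), np.float64(186.02)), ('red', np.float64(0.1821), np.float64(187.91))]
w2 (317.7089538574219, 219.85079956054688) (0.61, 0.0834) [('tum', np.float64(0.0711), np.float64(186.06)), ('red', np.float64(0.1845), np.float64(187.9))]
w3 (320.937744140625, 216.5847930908203) (0.6076, 0.0831) [('tum', np.float64(0.0686), np.float64(190.89)), ('red', np.float64(0.1822), np.float64(187.91))]
w3 (320.937744140625, 216.5847930908203) (0.61, 0.0834) [('tum', np.float64(0.071), np.float64(190.76)), ('red', np.float64(0.1847), np.float64(187.9))]
w5 (324.8786315917969, 222.60040283203125) (0.6076, 0.0831) [('tum', np.float64(0.0688), np.float64(187.14)), ('red', np.float64(0.1817), np.float64(187.9))]
w5 (324.8786315917969, 222.60040283203125) (0.61, 0.0834) [('tum', np.float64(0.0712), np.float64(187.14)), ('red', np.float64(0.1841), np.float64(187.89))]
```

The tumbler is at 187.1° against the pointer at 187.9°. That is 0.8°, about 1 mm, and below the measurement uncertainty. I'll withdraw to the side and make a last independent check from the top camera.

```bash
python3 -m jog '[[[0,-0.04,0,0,0,0,100],[0,-0.08,0,0,0,0,100],[0,-0.12,0,0,0,0,100],[0,-0.16,0,0,0,0,100],[0,-0.2,0,0,0,0,100],[0,-0.24,0,0,0,0,100],[0,-0.28,0,0,0,0,100],[0,-0.32,0,0,0,0,100],[0,-0.36,0,0,0,0,100],[0,-0.36,0,0,0,0,100]]]'
python3 -m jog '[[[0,0,0,0,0,0,100],[0,0,0,0,0,0,100],[0,0,0,0,0,0,100],[0,0,0,0,0,0,100],[0,0,0,0,0,0,100],[0,0,0,0,0,0,100]]]' >/dev/null
python3 - <<'E'
from h import *
b=cv2.imread('pics/top0.png');a=bot.camera('top');cv2.imwrite('pics/t6.png',a)
e=cv2.fitEllipse(cv2.convexHull(tumbler(a).astype(np.int32)))
for z in(.150,.153):
    v=ray('top',e[0],z)-[.6107,.0835];print('top tum',np.hypot(*v),np.degrees(np.arctan2(v[1],v[0]))%360)
d=cv2.absdiff(a,b).max(2)>45;d[400:]=0
for c,s in cents(d,40): print('changed',c.round(),s)
E
```

```text
clock: 18.15
eef_pos: [0.5374, -0.2966, 0.3245]
tool_rot: [-0.065, 0.998, -0.0, -0.003]
ft_force: [-0.2, 2.1, -1.0]
grip_width: 0.0523
top tum 0.0703495249820971 186.52600654294224
top tum 0.07086175339935855 186.59530536066515
changed [534. 262.] [  412    97   228   303 25592]
changed [625. 134.] [604 117  36  37 686]
changed [310. 141.] [306 135   9  14  93]
changed [321. 145.] [317 138   9  14  99]
changed [262. 151.] [258 145  10  13 101]
changed [293. 164.] [283 151  22  28 319]
changed [254. 158.] [249 152  11  13  92]
changed [309. 161.] [302 156  14  16  81]
changed [265. 188.] [254 174  25  34 504]
changed [355. 186.] [349 174  12  24 184]
changed [327. 194.] [316 181  23  24 327]
changed [239. 209.] [233 198  13  23 185]
changed [327. 211.] [318 207  19   8  58]
changed [296. 225.] [280 212  31  27 496]
changed [337. 241.] [328 232  18  19 164]
changed [452. 308.] [ 405  239   91  152 1144]
changed [272. 252.] [268 247  10  11  87]
changed [283. 255.] [279 251  10  10  77]
changed [352. 386.] [ 309  357   91   43 1902]
```

View pics/t6.png

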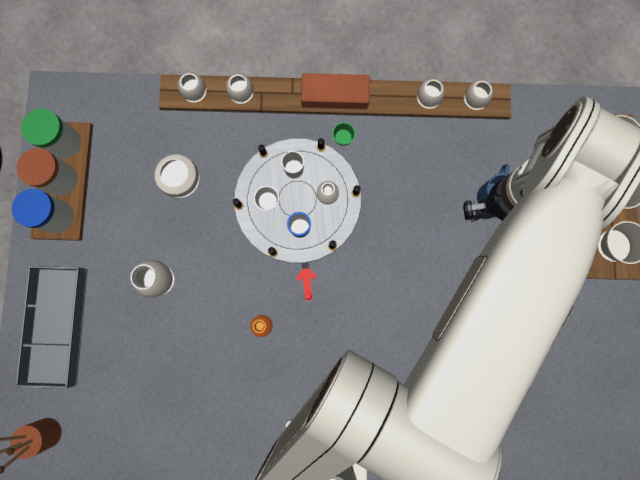

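The tumbler (299,224) stands in front, in line with the arrow (306,282). The pots are upright and the bench ware I can see has not moved. The gripper at (490,205) is high and clear of the mug.

```bash
python3 -c "
from workcell import bot
print(bot.job_done())"
```

```text
the job is handed in; nothing more can be done
None
```

The blue-banded tumbler now stands in front, about 1° (roughly 1–2 mm) short of the red pointer's line. The wheel was at rest when I handed the job in at about 19 s.

**What I did:** I straddled one black peg with the jaws part-open and carried it about 107° anticlockwise. I then added a small forward nudge that overshot by about 3°, and a nudge back. Wrist force readings stayed around 2–4 N.

**Last checks:**
- **Alignment:** the wrist view put the tumbler at 187.1° and the pointer at 187.9°. The top view put the tumbler at 186.5–186.6°. The views agree with each other to about 0.6°.
- **Ware:** in the final top view all four pots on the wheel are upright. The round vase, squat pot, green bowl and orange vase are where they started. The arm hid the plate stack and most of the mug in that picture. My moves kept well away from the plates, and the arm only hovered high over the mug at the end.
- **Failed or disagreeing:** my disc-edge circle fits were unreliable, so in the wrist views I used the peg feet and engraved ring for the axis. After the first push, the peg-turn estimate (about 187.5°) disagreed by about 2° with the direct views (185.1–186.4°). I trusted the direct views.

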